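Seal and aim the hand pump on a slip pail, then prime it

ROBOT

A 7-joint arm with a two-finger parallel gripper is mounted at the origin on a cart in front of the work surface, level with it; the furniture and walls round the work are solid. World frame = base frame: x ahead of the robot, y to its left, z up, the work surface at z = 0. Lengths are in mm, angles in degrees, forces in N, time in s.
With the tool pointing down it reaches from about 350 to 900 mm from the base axis. Payload 19.9 kg.
Tool frame: the origin (TCP) lies on the mounting face of the last link; the fingertips stand 173 mm ahead of it and the grasp point (between the pads) lies 155 mm ahead of it (bot.finger_overhang is the distance from the TCP to the fingertips, in mm); x points along the fingers, y is the direction in which the jaws open and shut, and the axes are right-handed (so a half turn about x gives the same grasp; the last joint's range is limited). The gripper opens to 85 mm and grips with 20 to 120 N. Pads are 22 mm wide; open, the fingers measure 114 mm over their backs; the gripper's body (76 mm by 85 mm) begins 54 mm behind the grasp point. The pads swing forward as they close: fully open they stand 13 mm farther back than shut.
Start: joints at [-65.69, 23.915, -0.59, 92.452, 0.269, 63.638, -3.037], TCP at [280.698, 558.415, 404.66] pointing down, gripper open.
Joint ranges: [-161.28, 161.28], [-22.2, 115.67], [-73.04, 71.86], [3.21, 147.25], [-68.34, 248.33], [10.77, 114.83], [-161.83, 161.83]. Speed limits (degrees/s): [108.29, 108.29, 136.94, 136.94, 172.46, 172.46, 172.46].

INTERFACE

Orientations are given as [roll, pitch, yaw] about the fixed x, y, z axes, in that order (R = Rz(yaw) Ry(pitch) Rx(roll)).
In Python, from plant import bot, optics, workorder, spot_in, outline_of, pinpoint gives the robot as it stands.
- The arm moves only by the shell command python3 -m jog 'ROWS'. ROWS is JSON, a list of rows, each a list of 7 numbers: the opening, from 0 (shut) to 1 (fully open), then the shift along the world's x, y, z in cm, then the turn, a rotation vector about the world's x, y, z in degrees. A call has 1 to 20 rows; each row is the pose to reach, as a shift and turn from the pose measured when the call began; what a row does not reach only later rows make up. A row lasts 1/8 s, in which the tool goes at most 62.5 mm and 10.7 degrees, less where a joint would pass 70% of its speed; a pose out of reach is approached as far as the arm can. A call with a gripper value outside its range is refused whole. The fingers move at their own pace and stop on an object; the grip force is fixed at half the most. Time passes only in rows, so rows that repeat a pose let the fingers close. It gives the time, the measured TCP pose, the force and the opening at its end, in the units of the state.
- bot.sense(): the state, without advancing time (a new reading comes with each control period).
- optics.snapshot(name): name is "side" or "top" or "wrist"; returns the picture (480x640x3 uint8, blue, green, red); there is no depth.
- optics.calibration(name): a dict with "fx", "fy", "cx", "cy" (pixels), "R" (3x3) and "t" (3): a world point X has camera coordinates R X + t. Camera axes: x right, y down, z forward; pixel columns grow to the right and rows downward; lengths in mm; the calibration is good to about 2 mm. A picture is of the moment at which its call begins: read the wrist's pose just before it. calibration takes no time and is no camera call; for the wrist camera it gives the pose at the moment of the call.
- workorder.close_job(): hands the job in, once; it reports no verdict.
Trained networks look in the newest picture that a camera, given by its name, has taken for a name from the list of things; names that differ only in an ending like _2 or _b are one class to them, and where a whole thing is asked for, a point or a joint stands for the part that bears it (a point fixed in the world has none). Each returns a list of dicts, best first, with "score" (0 to 1); they miss things now and then, are a little off and sometimes report something else, mostly with a low value. They report only what shows in the picture. A call takes as long as a camera call.
- spot_in(camera, target): "rect" ([left, top, right, bottom] in pixels, round what is visible of it).
- outline_of(camera, target): "mask" (480x640 bool, what is visible of it) and "rect" ([left, top, right, bottom] in pixels, round what is visible of it).
- pinpoint(camera, target): "at" ([row, column] in pixels: a listed point, or the origin of a listed thing).
The state is a dict: "time_s": time; "joint_positions": joint angles; "qvel": joint speeds; "joint_torque": joint torques, N m; "position": TCP position; "tool_rot": TCP orientation; "ft_force": force on the tool from outside, world axes, zero at the start; "moment": the same for the moment, N m; "finger_gap": finger opening in mm.
Only numpy, scipy, OpenCV 4.12 (cv2) and the standard library are available. Lean on these libraries where they do the work, as an engineer would, in place of code of your own. Each camera call takes 0.05 s, during which the arm holds its last target.

TASK

The hand pump on the slip pail is only started on its thread. Screw its head down clockwise until the rubber washer under it is firmly squeezed, then carry on just far enough for the spout to point at the middle of the red pot; do not go on round so far that the washer is crushed. Then prime the pump with one full stroke of the plunger on top and let it come back up, with the spout still aimed and the red and blue pots left where they stand.

Things in the scene. Friction and masses are not known exactly. Their poses are not given: they have to be found in the camera images.
- pump_head: blue-grey plastic head of the hand pump, on a vertical right-hand screw: clockwise from above tightens, sinking 3 mm a turn; it stays where it is left. Origin on the screw axis at the underside of its ribbed collar (69 mm across, 12 mm tall); x along the spout, z up. Body above the collar 45 mm across, up to z 60. Spout tube 17 mm thick, centre line at z 40, from x 20 to 118, end bent down
- spout_middle (a point): point on the spout tube's centre line, 80 mm from the screw axis: a good place to push the spout round from the side. Turning the head takes 0.12 N m while loose (1.5 N pushed here). Once the washer is met it climbs to 0.4 N m (5 N here) within 0.2 turn: then it is well squeezed. It holds, climbs to 0.7 after 0.8 turn and 0.9 N m (12 N) after 1.1 turns; past 1.3 turns the washer is crushed
- pump_seat (a point): centre of the black flange on the lid, on the screw axis, 8 mm above the lid. The red-brown rubber washer, 66 mm across, lies on it. Its thickness differs from one to the next (2 to 7 mm), so no pose tells when the head meets it: anywhere in the first two turns, to be felt by the torque
- spout_outlet (a point): centre of the nozzle's open lower end, 118 mm from the screw axis and 6 mm below pump_head's origin
- plunger_top (a point): top centre of the dark round plunger button (42 mm across) on the screw axis, 100 mm above pump_head's origin when up
- plunger (a joint): plunger stroke in m: 0 up, 0.020 fully down; a spring pushes back with 5 N at the top and 9 N at the bottom
- slip_pail: white-labelled plastic pail with ribbed lid, 120 mm across (136 mm at its rubber foot ring), 152 mm tall, full and held fast on the table; origin at the centre of its underside; the pump stands in the middle of the lid
- red_pot: small round terracotta-red pot with a flared mouth, the one to be filled, 86 mm across, 82 mm tall, loose, close beside the pail; origin at the centre of its underside
- blue_pot: small round light-blue pot, 82 mm across, 92 mm tall, loose, close beside the pail; origin at the centre of its underside

How it is judged (in metres and radians):
On the way, in this order (a step that is already met when the one before it is completed fails the run):
1. the washer is squeezed and the spout points at the middle of the red pot (contact force between pump_head and slip_pail above 8 N and y of red_pot in the frame of pump_head between -0.01 and 0.01 m and x of red_pot in the frame of pump_head above 0.08 m), for 0.3 s.
2. the plunger is pressed fully down (value of joint plunger above 0.017 m).
At the end, for the whole second after the job is handed in: The head squeezes the washer with 8 to 112 N, the line of the spout passes within 10 mm of the red pot's centre with the outlet on its side, the plunger is back up within 3 mm after a stroke of at least 17 mm, and both pots are within 15 mm of where they stood (all of step 1 and value of joint plunger below 0.003 m and distance of each of red_pot, blue_pot from where it was at the start of the episode below 0.015 m); the robot touches nothing.
It fails at once if the washer is crushed (squeezed with more than 112 N, 1.3 turns past first touch) (contact force between pump_head and slip_pail above 112 N).
It fails at once if the red or blue pot is knocked away (distance of any of red_pot, blue_pot from where it was at the start of the episode above 0.03 m).
It also fails if it takes over 67 s, if anything falls off the work surface, if the arm or the gripper's body presses on something with over 40 N, if the wrist force passes 120 N, or if a joint passes its speed limit or range.

## Working session

There is one attempt and no reset: what is moved stays moved. The work goes in short steps, Python scripts to look and compute and a shell command to move; the robot and the scene stay as the last step left them, time stands still between calls to the robot, and variables do not carry over. Pictures are saved under pics/ and viewed, and the job is handed in when it is done.

```bash
ls; mkdir -p pics
python3 - <<'E'
from plant import *
import cv2
s=bot.sense();print(s)
for c in ["side","top","wrist"]:
    im=optics.snapshot(c);cv2.imwrite(f"pics/a_{c}.png",im)
    k=optics.calibration(c);print(c,k)
    for t in ["pump_head","spout_middle","pump_seat","spout_outlet","plunger_top","slip_pail","red_pot","blue_pot"]:
        r=pinpoint(c,t);print(t,[(x["at"],round(x["score"],2)) for x in r[:2]])
E
```

```text
pics
{'time_s': 0.0, 'joint_positions': array([-65.68921887,  23.94988013,  -0.59068809,  92.48579359,
         0.2697629 ,  63.63911881,  -3.03691984]), 'qvel': array([ 0.07703025,  0.02619148,  0.07416493,  0.09648559, -0.03510413,
        0.05129252,  0.00951586]), 'joint_torque': array([ 8.05642831e-04, -8.64455366e+01,  6.79293238e-01, -4.34898055e+01,
        1.92513230e-02,  7.53405708e-03,  1.33010769e-05]), 'position': array([280.64486001, 558.29466665, 404.03807742]), 'tool_rot': array([ -85.57494622,   89.92656493, -112.26272343]), 'ft_force': array([-0.76456146,  0.5141057 ,  0.09954738]), 'moment': array([-0.0222665 ,  0.04058484, -0.03751548]), 'finger_gap': 85.41033542319697}
side {'fx': 526.1004462787664, 'fy': 526.1004462787664, 'cx': 312.2434803089281, 'cy': 241.30414564875906, 'R': array([[ 0.35718712,  0.93385653,  0.01814806],
       [ 0.72141011, -0.26348365, -0.64042472],
       [-0.59328308,  0.24184366, -0.7678065 ]]), 't': array([-386.78592795,  -98.76365672, 1152.00158383])}
pump_head [([247.6, 350.8], 0.59)]
spout_middle [([242.7, 302.6], 0.91)]
pump_seat 
[... 573 characters left out ...]
]
spout_middle [([208.5, 345.9], 0.61), ([202.6, 324.9], 0.6)]
pump_seat []
spout_outlet [([208.1, 348.4], 0.6)]
plunger_top [([195.1, 265.5], 0.66)]
slip_pail []
red_pot [([249.0, 341.5], 0.95)]
blue_pot [([290.6, 289.3], 0.56)]
wrist {'fx': 374.87105761050606, 'fy': 374.87105761050606, 'cx': 318.249552447264, 'cy': 231.63475106396038, 'R': array([[ 0.44909593,  0.893483  , -0.00098903],
       [ 0.85818334, -0.43104448,  0.27878666],
       [ 0.24866483, -0.12605072, -0.96035255]]), 't': array([-625.16528535,  -36.05272203,  380.09663163])}
pump_head []
spout_middle []
pump_seat []
spout_outlet []
plunger_top []
slip_pail [([394.7, 189.1], 0.6)]
red_pot []
blue_pot [([315.1, 104.8], 0.82)]
```

View pics/a_side.png

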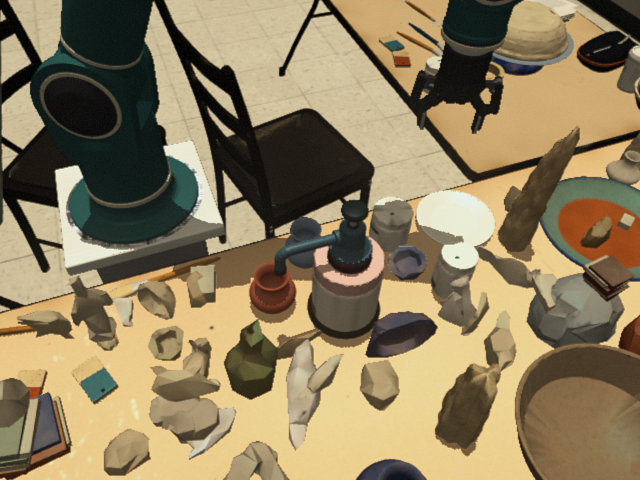

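View pics/a_top.png

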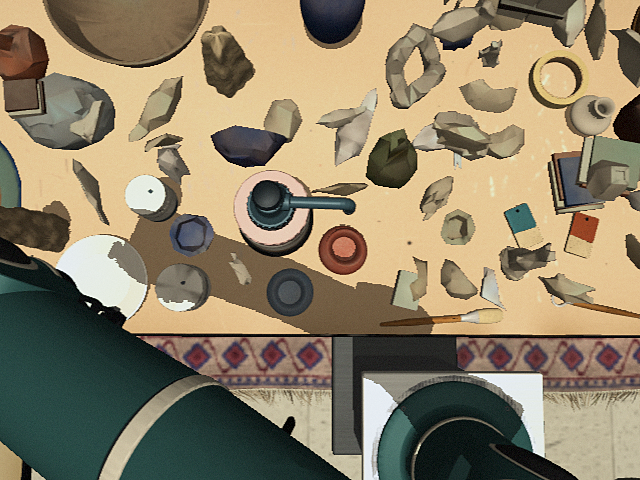

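View pics/a_wrist.png

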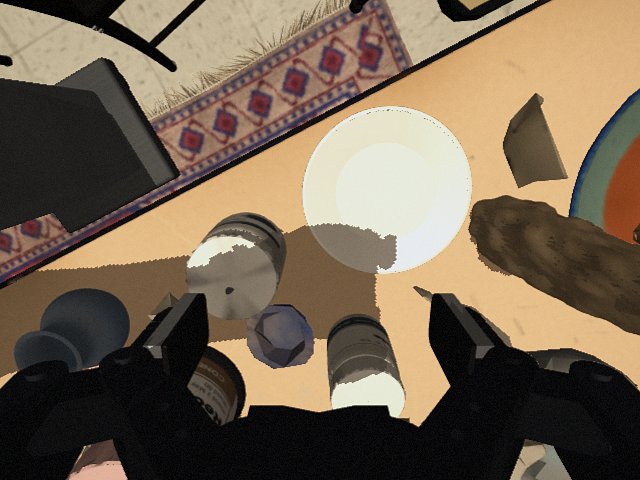

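```bash
cat > h.py <<'E'
from plant import *
import numpy as np, cv2
def ray(k,rc):
    R=np.array(k["R"]);t=np.array(k["t"])
    d=R.T@np.array([(rc[1]-k["cx"])/k["fx"],(rc[0]-k["cy"])/k["fy"],1]);o=-R.T@t
    return o,d/np.linalg.norm(d)
def tri(rs):
    A=np.zeros((3,3));b=np.zeros(3)
    for o,d in rs:
        P=np.eye(3)-np.outer(d,d);A+=P;b+=P@o
    x=np.linalg.solve(A,b);return x,[float(np.linalg.norm((np.eye(3)-np.outer(d,d))@(x-o))) for o,d in rs]
def atz(r,z):
    o,d=r;return o+d*(z-o[2])/d[2]
def proj(k,X):
    c=np.array(k["R"])@X+k["t"];return np.array([k["fy"]*c[1]/c[2]+k["cy"],k["fx"]*c[0]/c[2]+k["cx"]])
E
python3 - <<'E'
from h import *
ks=optics.calibration("side");kt=optics.calibration("top")
np.set_printoptions(precision=1,suppress=True)
print("plung",tri([ray(ks,(207.5,357.1)),ray(kt,(195.1,265.5))]))
print("outlet",tri([ray(ks,(269.3,282)),ray(kt,(208.1,348.4))]))
print("head",tri([ray(ks,(247.6,350.8)),ray(kt,(203.6,266.7))]))
print("red",tri([ray(ks,(302.7,272.1)),ray(kt,(249,341.5))]),atz(ray(kt,(249,341.5)),0))
print("blue",tri([ray(ks,(259.5,305.8)),ray(kt,(290.6,289.3))]),atz(ray(kt,(290.6,289.3)),0),atz(ray(ks,(259.5,305.8)),0))
# masks
optics.snapshot("top")
for t in ["red_pot","blue_pot","pump_head","plunger_top","slip_pail"]:
    for r in outline_of("top",t)[:2]:
        m=r["mask"];ys,xs=np.nonzero(m)
        print(t,r["score"],r["rect"],ys.mean(),xs.mean())
for n,z,p in [("redmouth",82,(250,343.5)),("bluemouth",92,(293,290)),("plung",268,(193,266))]: print(n,atz(ray(kt,p),z))
E
```

```text
plung (array([420.3, 318.3, 265.9]), [0.6761530653915946, 0.6761530653915871])
outlet (array([417.9, 199.6, 165.8]), [0.6882013967938567, 0.6882013967938793])
head (array([421.2, 319.2, 173.4]), [2.9105109351071414, 2.9105109351069767])
red (array([366.6, 196.1,  -1. ]), [2.260978832526444, 2.2609788325263556]) [367.2 198.3   0. ]
blue (array([292.1, 289.9,  -1.1]), [1.1442833595176267, 1.1442833595176325]) [292.5 291.    0. ] [292.5 288.5   0. ]
red_pot 0.6 [318.2, 224.9, 366.5, 276.7] 249.86673607496095 342.6569495054659
blue_pot 0.94 [265.3, 266.5, 312.3, 313.9] 291.75666280417147 290.2531865585168
pump_head 0.78 [244.0, 177.5, 353.8, 226.4] 203.8228 286.6252
pump_head 0.68 [233.6, 171.5, 315.7, 255.3] 217.86866685536373 273.4452306821398
plunger_top 0.57 [253.0, 180.2, 285.0, 211.4] 194.84815321477427 267.02872777017785
slip_pail 0.62 [236.5, 169.5, 315.5, 256.6] 218.18832816464618 273.4102058077248
redmouth [359.8 200.5  82. ]
bluemouth [288.9 287.6  92. ]
plung [422.5 317.  268. ]
```

Run:
```python
from h import *
np.set_printoptions(precision=2,suppress=True)
from scipy.spatial.transform import Rotation as Ro
s=bot.sense();R=Ro.from_euler("xyz",s["tool_rot"],degrees=True).as_matrix();print(R, s["position"])
ims=[]
for c in ["side","top"]:
    k=optics.calibration(c);im=optics.snapshot(c)
    print(c,-np.array(k["R"]).T@k["t"])
    f=3;
    def circ(im,x,y,z,r,col):
        p=[]
        for a in np.linspace(0,2*np.pi,60):
            q=proj(k,np.array([x+r*np.cos(a),y+r*np.sin(a),z]));p.append([(q[1]+.5)*f,(q[0]+.5)*f])
        cv2.polylines(im,[np.int32(p)],True,col,1)
    im=cv2.resize(im,None,fx=f,fy=f)
    circ(im,366,198,82,43,(0,255,0));circ(im,292,289,92,41,(0,255,0))
    circ(im,420.5,318.2,267,21,(0,255,255));circ(im,420.5,318.2,0,68,(0,255,255))
    im=im[160*f:330*f,220*f:390*f] if c=="top" else im[190*f:345*f,230*f:395*f]
    ims.append(cv2.resize(im,(400,400)))
cv2.imwrite("pics/b.png",np.hstack(ims))
```

```text
[[ 0.    0.45  0.89]
 [ 0.    0.89 -0.45]
 [-1.    0.   -0.  ]] [280.69 558.41 404.7 ]
side [892.87  56.58 828.28]
top [ 294.94  266.46 1030.31]
```

View pics/b.png

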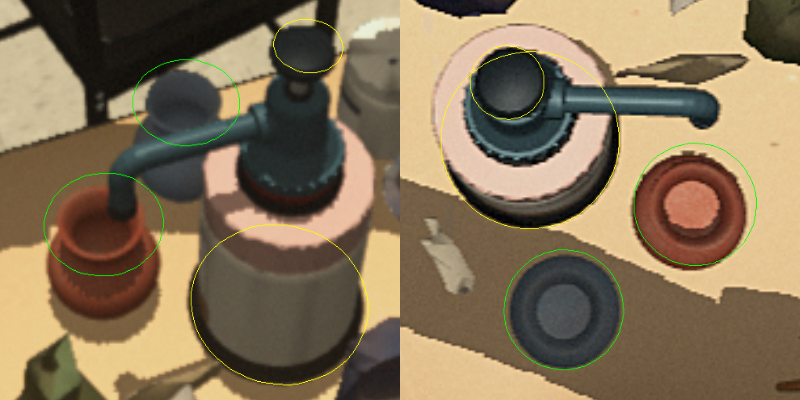

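Run:
```python
from h import *
np.set_printoptions(precision=1,suppress=True)
kt=optics.calibration("top")
print(atz(ray(kt,(250.8,342.3)),35),atz(ray(kt,(291,289)),40))
ims=[]
for c in ["side","top"]:
    k=optics.calibration(c);im=optics.snapshot(c)
    f=3;
    def circ(im,x,y,z,r,col):
        p=[]
        for a in np.linspace(0,2*np.pi,60):
            q=proj(k,np.array([x+r*np.cos(a),y+r*np.sin(a),z]));p.append([(q[1]+.5)*f,(q[0]+.5)*f])
        cv2.polylines(im,[np.int32(p)],True,col,1)
    im=cv2.resize(im,None,fx=f,fy=f)
    circ(im,363.5,199,82,31,(0,255,0));circ(im,363.5,199,38,43,(0,255,0));circ(im,291,289,92,29,(0,255,0));circ(im,291,289,42,41,(0,255,0))
    circ(im,420.5,318.2,170,34.5,(0,255,255));circ(im,420.5,318.2,152,60,(0,255,255))
    im=im[160*f:330*f,220*f:390*f] if c=="top" else im[190*f:345*f,230*f:395*f]
    ims.append(cv2.resize(im,(400,400)))
cv2.imwrite("pics/c.png",np.hstack(ims))
```

```text
[361.6 199.3  35. ] [291.9 290.5  40. ]
```

View pics/c.png

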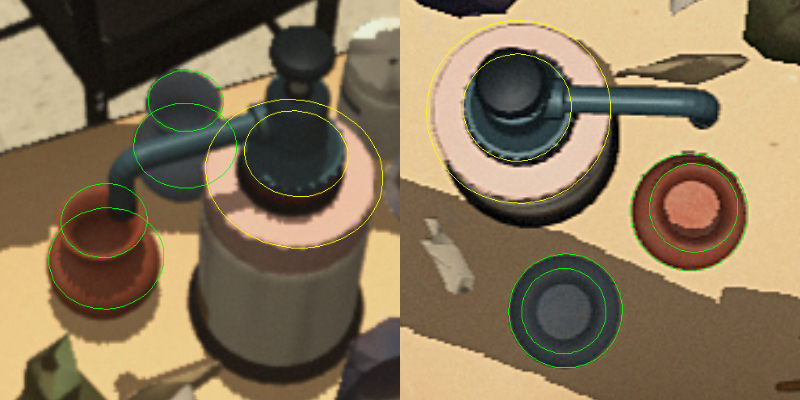

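```bash
python3 -m jog '[[0,0,0,5,0,0,0],[0,0,-2,8,0,0,0],[0,3,-7,8,0,0,0],[0,6,-12,8,0,0,0],[0,9,-17,8,0,0,0],[0,12,-22,8,0,0,0],[0,15,-27,8,0,0,0],[0,18,-31,8,0,0,0],[0,18,-31,8,0,0,0],[0,18,-31,4,0,0,0],[0,18,-31,0,0,0,0],[0,18,-31,-2.5,0,0,0],[0,18,-31,-3.5,0,0,0],[0,18,-31,-3.5,0,0,0]]'
python3 - <<'E'
from h import *
for c in ["side","wrist"]:
    cv2.imwrite(f"pics/d_{c}.png",optics.snapshot(c))
E
```

```text
time_s: 3.6
position: [460.6, 248.8, 369.8]
tool_rot: [-120.3, 90.0, -147.0]
ft_force: [1.2, 0.4, 0.8]
finger_gap: -0.2
```

View pics/d_side.png

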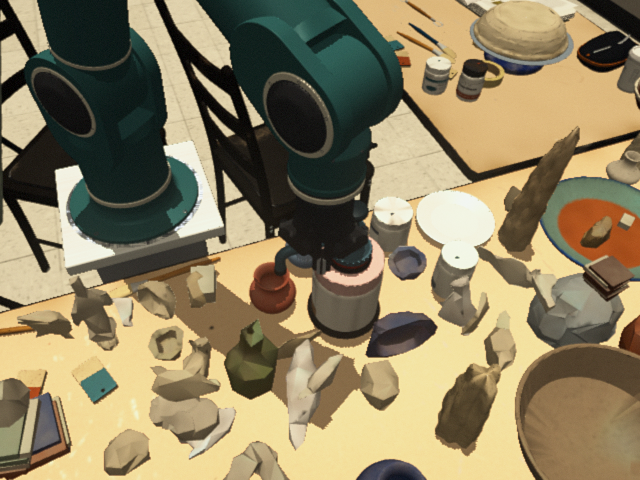

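View pics/d_wrist.png

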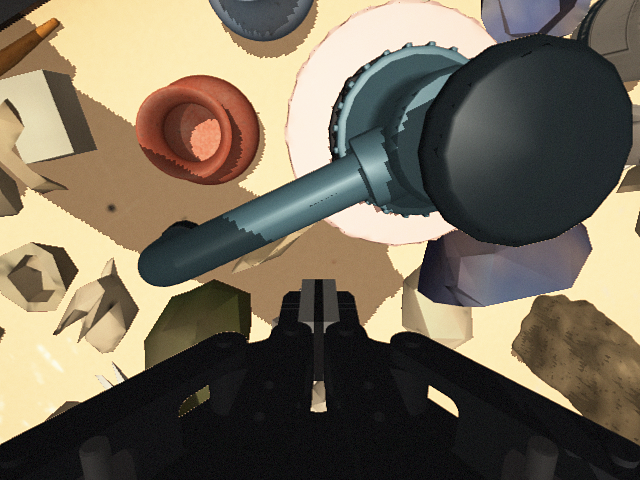

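```bash
cat > arc.py <<'E'
import sys,math
# start angle, step, n, cx,cy offsets
a0,st,n=map(float,sys.argv[1:4])
p0=list(map(float,sys.argv[4:6])) # measured position
C=(420.3,318.4);r=80
print(",".join("[0,%.1f,%.1f,0,0,0,0]"%((C[0]+r*math.cos(math.radians(a0-st*(i+1)))-p0[0])/10,(C[1]+r*math.sin(math.radians(a0-st*(i+1)))-p0[1])/10) for i in range(int(n))))
E
python3 arc.py -60 9 20 460.6 248.8
```

```text
[0,-1.2,-0.5,0,0,0,0],[0,-2.4,-0.9,0,0,0,0],[0,-3.6,-1.0,0,0,0,0],[0,-4.9,-1.0,0,0,0,0],[0,-6.1,-0.8,0,0,0,0],[0,-7.3,-0.3,0,0,0,0],[0,-8.4,0.3,0,0,0,0],[0,-9.4,1.0,0,0,0,0],[0,-10.2,1.9,0,0,0,0],[0,-11.0,3.0,0,0,0,0],[0,-11.5,4.1,0,0,0,0],[0,-11.9,5.3,0,0,0,0],[0,-12.0,6.5,0,0,0,0],[0,-12.0,7.8,0,0,0,0],[0,-11.8,9.0,0,0,0,0],[0,-11.3,10.2,0,0,0,0],[0,-10.7,11.3,0,0,0,0],[0,-10.0,12.3,0,0,0,0],[0,-9.1,13.2,0,0,0,0],[0,-8.0,13.9,0,0,0,0]
```

```bash
python3 -m jog '[[0,-1.2,-0.5,0,0,0,0],[0,-2.4,-0.9,0,0,0,0],[0,-3.6,-1.0,0,0,0,0],[0,-4.9,-1.0,0,0,0,0]]'
python3 - <<'E'
from h import *
print(bot.sense()["ft_force"]);cv2.imwrite(f"pics/e_wrist.png",optics.snapshot("wrist"))
E
```

```text
time_s: 4.2
position: [411.0, 238.7, 371.0]
tool_rot: [61.1, 89.9, 34.5]
ft_force: [1.3, 1.2, 0.2]
finger_gap: -0.4
[1.27326604 1.15008987 0.2395108 ]
```

View pics/e_wrist.png

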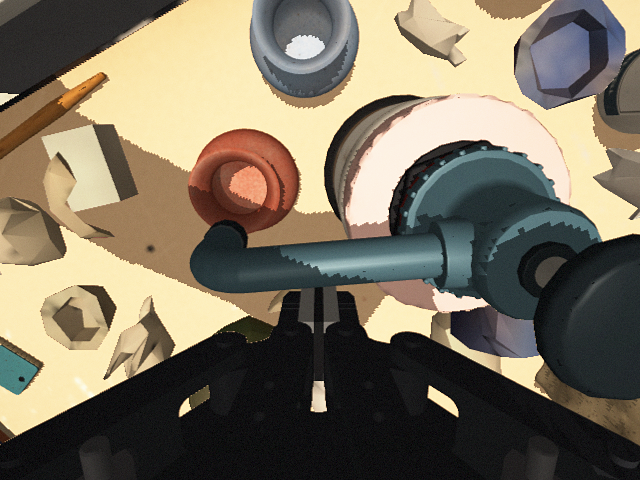

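```bash
python3 arc.py -96.7 9 20 411 238.7
```

```text
[0,-1.2,0.3,0,0,0,0],[0,-2.4,0.7,0,0,0,0],[0,-3.5,1.3,0,0,0,0],[0,-4.5,2.1,0,0,0,0],[0,-5.3,3.0,0,0,0,0],[0,-6.0,4.1,0,0,0,0],[0,-6.6,5.2,0,0,0,0],[0,-6.9,6.4,0,0,0,0],[0,-7.1,7.6,0,0,0,0],[0,-7.0,8.9,0,0,0,0],[0,-6.8,10.1,0,0,0,0],[0,-6.3,11.3,0,0,0,0],[0,-5.7,12.4,0,0,0,0],[0,-4.9,13.4,0,0,0,0],[0,-4.0,14.2,0,0,0,0],[0,-3.0,14.9,0,0,0,0],[0,-1.8,15.5,0,0,0,0],[0,-0.6,15.8,0,0,0,0],[0,0.6,16.0,0,0,0,0],[0,1.9,15.9,0,0,0,0]
```

```bash
python3 -m jog '[[0,-1.2,0.3,0,0,0,0],[0,-2.4,0.7,0,0,0,0],[0,-3.5,1.3,0,0,0,0],[0,-4.5,2.1,0,0,0,0],[0,-5.3,3.0,0,0,0,0],[0,-6.0,4.1,0,0,0,0],[0,-6.6,5.2,0,0,0,0],[0,-6.9,6.4,0,0,0,0],[0,-7.1,7.6,0,0,0,0],[0,-7.0,8.9,0,0,0,0]]'; python3 arc.py -186.7 9 20 341 327.7
```

```text
time_s: 5.5
position: [339.7, 328.7, 370.7]
tool_rot: [84.8, 89.9, 58.2]
ft_force: [-0.5, -2.4, 0.5]
finger_gap: -0.3
[0,0.2,1.2,0,0,0,0],[0,0.7,2.4,0,0,0,0],[0,1.3,3.5,0,0,0,0],[0,2.1,4.5,0,0,0,0],[0,3.0,5.3,0,0,0,0],[0,4.0,6.0,0,0,0,0],[0,5.2,6.6,0,0,0,0],[0,6.4,6.9,0,0,0,0],[0,7.6,7.1,0,0,0,0],[0,8.9,7.0,0,0,0,0],[0,10.1,6.8,0,0,0,0],[0,11.3,6.3,0,0,0,0],[0,12.4,5.7,0,0,0,0],[0,13.4,4.9,0,0,0,0],[0,14.2,4.0,0,0,0,0],[0,14.9,3.0,0,0,0,0],[0,15.4,1.8,0,0,0,0],[0,15.8,0.6,0,0,0,0],[0,15.9,-0.6,0,0,0,0],[0,15.9,-1.9,0,0,0,0]
```

```bash
python3 -m jog '[[0,0.3,1.1,0,0,0,0],[0,0.8,2.3,0,0,0,0],[0,1.4,3.4,0,0,0,0],[0,2.2,4.4,0,0,0,0],[0,3.1,5.2,0,0,0,0],[0,4.1,5.9,0,0,0,0],[0,5.3,6.5,0,0,0,0],[0,6.5,6.8,0,0,0,0],[0,7.7,7.0,0,0,0,0],[0,9.0,6.9,0,0,0,0]]'
```

```text
time_s: 6.75
position: [430.5, 397.7, 370.7]
tool_rot: [90.9, 90.0, 64.3]
ft_force: [-1.1, -1.1, -0.0]
finger_gap: 0.1
```

```bash
python3 arc.py 82.7 9 20 430.5 397.7
```

```text
[0,1.2,-0.3,0,0,0,0],[0,2.4,-0.7,0,0,0,0],[0,3.5,-1.3,0,0,0,0],[0,4.5,-2.1,0,0,0,0],[0,5.3,-3.0,0,0,0,0],[0,6.0,-4.1,0,0,0,0],[0,6.5,-5.2,0,0,0,0],[0,6.8,-6.4,0,0,0,0],[0,7.0,-7.7,0,0,0,0],[0,6.9,-8.9,0,0,0,0],[0,6.7,-10.2,0,0,0,0],[0,6.2,-11.3,0,0,0,0],[0,5.6,-12.4,0,0,0,0],[0,4.8,-13.4,0,0,0,0],[0,3.9,-14.3,0,0,0,0],[0,2.8,-14.9,0,0,0,0],[0,1.7,-15.5,0,0,0,0],[0,0.5,-15.8,0,0,0,0],[0,-0.8,-15.9,0,0,0,0],[0,-2.0,-15.9,0,0,0,0]
```

```bash
python3 -m jog '[[0,1.2,-0.3,0,0,0,0],[0,2.4,-0.7,0,0,0,0],[0,3.5,-1.3,0,0,0,0],[0,4.5,-2.1,0,0,0,0],[0,5.3,-3.0,0,0,0,0],[0,6.0,-4.1,0,0,0,0],[0,6.5,-5.2,0,0,0,0],[0,6.8,-6.4,0,0,0,0],[0,7.0,-7.7,0,0,0,0],[0,6.9,-8.9,0,0,0,0]]'
```

```text
time_s: 8.0
position: [499.5, 307.7, 370.7]
tool_rot: [82.6, 89.9, 56.0]
ft_force: [-0.9, 2.6, -0.1]
finger_gap: -0.0
```

```bash
python3 -m jog '[[0,-0.2,-1.2,0,0,0,0],[0,-0.7,-2.3,0,0,0,0],[0,-1.3,-3.4,0,0,0,0],[0,-2.1,-4.4,0,0,0,0],[0,-3.0,-5.3,0,0,0,0],[0,-4.1,-5.9,0,0,0,0],[0,-5.2,-6.5,0,0,0,0],[0,-6.4,-6.8,0,0,0,0],[0,-7.7,-6.9,0,0,0,0],[0,-8.9,-6.9,0,0,0,0]]'; python3 arc.py -98 9 20 410 238.6
```

```text
time_s: 9.25
position: [409.7, 238.8, 370.8]
tool_rot: [76.4, 89.9, 49.8]
ft_force: [1.9, 1.0, 0.5]
finger_gap: 0.2
[0,-1.3,0.3,0,0,0,0],[0,-2.5,0.8,0,0,0,0],[0,-3.6,1.4,0,0,0,0],[0,-4.5,2.2,0,0,0,0],[0,-5.4,3.2,0,0,0,0],[0,-6.0,4.2,0,0,0,0],[0,-6.5,5.4,0,0,0,0],[0,-6.8,6.6,0,0,0,0],[0,-7.0,7.8,0,0,0,0],[0,-6.9,9.1,0,0,0,0],[0,-6.6,10.3,0,0,0,0],[0,-6.2,11.5,0,0,0,0],[0,-5.5,12.6,0,0,0,0],[0,-4.7,13.5,0,0,0,0],[0,-3.8,14.4,0,0,0,0],[0,-2.7,15.0,0,0,0,0],[0,-1.6,15.5,0,0,0,0],[0,-0.4,15.9,0,0,0,0],[0,0.9,16.0,0,0,0,0],[0,2.1,15.9,0,0,0,0]
```

Still loose after a full turn. Next turn.

```bash
python3 -m jog '[[0,-1.3,0.3,0,0,0,0],[0,-2.5,0.8,0,0,0,0],[0,-3.6,1.4,0,0,0,0],[0,-4.5,2.2,0,0,0,0],[0,-5.4,3.2,0,0,0,0],[0,-6.0,4.2,0,0,0,0],[0,-6.5,5.4,0,0,0,0],[0,-6.8,6.6,0,0,0,0],[0,-7.0,7.8,0,0,0,0],[0,-6.9,9.1,0,0,0,0]]'
```

```text
time_s: 10.5
position: [340.6, 330.6, 370.6]
tool_rot: [81.4, 90.0, 54.8]
ft_force: [0.8, -4.3, 1.4]
finger_gap: 0.2
```

```bash
python3 -m jog '[[0,0.3,1.2,0,0,0,0],[0,0.7,2.4,0,0,0,0],[0,1.4,3.5,0,0,0,0],[0,2.2,4.4,0,0,0,0],[0,3.1,5.3,0,0,0,0],[0,4.2,5.9,0,0,0,0],[0,5.3,6.4,0,0,0,0],[0,6.5,6.8,0,0,0,0],[0,7.8,6.9,0,0,0,0],[0,9.0,6.8,0,0,0,0]]'
```

```text
time_s: 11.75
position: [430.7, 399.2, 370.1]
tool_rot: [-158.5, 89.9, 174.9]
ft_force: [-5.5, -1.0, -1.2]
finger_gap: -0.2
```

```bash
python3 -m jog '[[0,1.2,-0.3,-0.1,0,0,0],[0,2.4,-0.8,-0.2,0,0,0],[0,3.5,-1.4,-0.3,0,0,0],[0,4.5,-2.2,-0.4,0,0,0],[0,5.3,-3.1,-0.4,0,0,0],[0,6.0,-4.2,-0.4,0,0,0],[0,6.5,-5.3,-0.4,0,0,0],[0,6.8,-6.5,-0.4,0,0,0],[0,7.0,-7.8,-0.4,0,0,0],[0,6.9,-9.0,-0.4,0,0,0]]'
```

```text
time_s: 13.0
position: [499.9, 310.5, 366.4]
tool_rot: [123.9, 89.8, 97.4]
ft_force: [-3.3, 8.3, -0.0]
finger_gap: 0.1
```

```bash
python3 -m jog '[[0,-0.2,-1.2,0,0,0,0],[0,-0.7,-2.5,0,0,0,0],[0,-1.3,-3.6,0,0,0,0],[0,-2.1,-4.7,0,0,0,0],[0,-3.0,-5.5,0,0,0,0],[0,-4.1,-6.2,0,0,0,0],[0,-5.2,-6.7,0,0,0,0],[0,-6.4,-7.1,0,0,0,0],[0,-7.7,-7.2,0,0,0,0],[0,-8.2,-7.2,0,0,0,0],[0,-8.2,-7.2,0,0,0,0]]';python3 - <<'E'
from h import *
print(bot.sense()["ft_force"])
k=optics.calibration("wrist");cv2.imwrite(f"pics/f_wrist.png",optics.snapshot("wrist"))
for t in ["spout_middle","spout_outlet","red_pot","plunger_top"]:
    for r in pinpoint("wrist",t)[:1]:
        print(t,r, [atz(ray(k,r["at"]),z).round(1) for z in (0,159,203,264)])
cv2.imwrite(f"pics/f_side.png",optics.snapshot("side"))
E
```

```text
time_s: 14.38
position: [418.8, 239.1, 367.0]
tool_rot: [92.0, 89.7, 65.5]
ft_force: [4.5, 1.4, -1.3]
finger_gap: -0.0
[ 4.5203237   1.44727965 -1.25097891]
spout_outlet {'at': [247.7, 223.4], 'score': 0.64} [array([417.3, 141.9,   0. ]), array([388. , 203.1, 159. ]), array([379.9, 220. , 203. ]), array([368.6, 243.5, 264. ])]
red_pot {'at': [171.5, 245.5], 'score': 0.94} [array([364.2, 196.1,   0. ]), array([359.9, 231.7, 159. ]), array([358.8, 241.5, 203. ]), array([357.2, 255.2, 264. ])]
plunger_top {'at': [305.6, 634.0], 'score': 0.82} [array([652.7, 476.4,   0. ]), array([512.2, 379.7, 159. ]), array([473.4, 352.9, 203. ]), array([419.5, 315.8, 264. ])]
```

View pics/f_wrist.png

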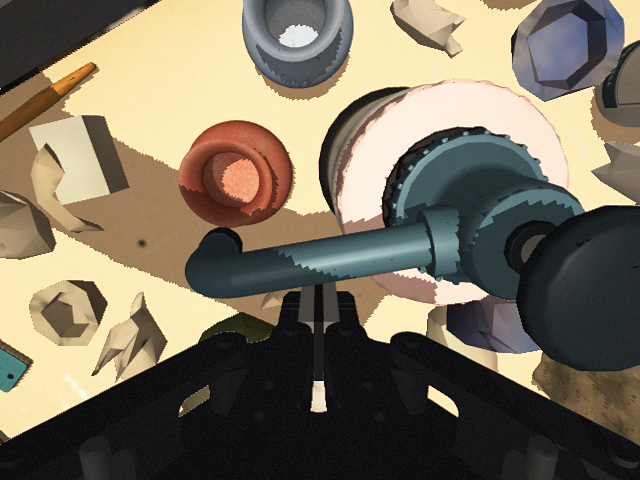

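```bash
python3 -m jog '[[0,-0.6,0,0,0,0,0],[0,-1.2,0,0,0,0,0],[0,-1.4,0.1,0,0,0,0],[0,-1.4,0.1,0,0,0,0]]';python3 - <<'E'
from h import *
print(bot.sense()["ft_force"])
k=optics.calibration("wrist");cv2.imwrite(f"pics/g_wrist.png",optics.snapshot("wrist"))
for t in ["spout_outlet","red_pot","plunger_top"]:
    for r in pinpoint("wrist",t)[:1]:
        print(t,r, [atz(ray(k,r["at"]),z).round(1) for z in (0,159,264)])
E
```

```text
time_s: 15.18
position: [405.3, 239.9, 367.0]
tool_rot: [87.0, 89.7, 60.5]
ft_force: [4.8, -0.9, -0.2]
finger_gap: -0.3
[ 4.77207638 -0.87006015 -0.20139209]
spout_outlet {'at': [231.4, 228.2], 'score': 0.94} [array([392.2, 154.9,   0. ]), array([368.4, 210.4, 159. ]), array([352.7, 247. , 264. ])]
red_pot {'at': [184.1, 251.8], 'score': 0.83} [array([363.3, 196.4,   0. ]), array([353.1, 232.3, 159. ]), array([346.4, 256. , 264. ])]
```

View pics/g_wrist.png

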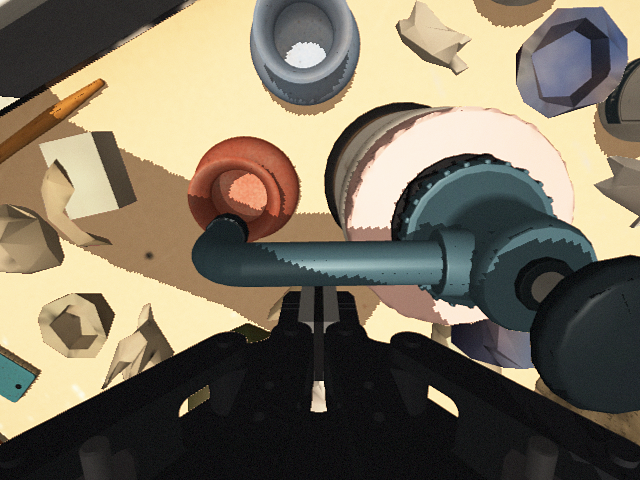

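```bash
python3 -m jog '[[0,1,-0.3,0,0,0,0],[0,2.5,-1,0,0,0,0],[0,3,-1,3,0,0,0],[0,3,-1,8,0,0,0],[0,3,-2,12,0,0,0],[0,3,-4,14,0,0,0],[0,3,-4,14,0,0,0]]';python3 - <<'E'
from h import *
print(bot.sense()["ft_force"])
for c in ["wrist","side","top"]:
    k=optics.calibration(c);cv2.imwrite(f"pics/h_{c}.png",optics.snapshot(c))
    for t in ["spout_outlet","spout_middle","red_pot","blue_pot","plunger_top"]:
      for r in pinpoint(c,t)[:1]:
        z={"spout_outlet":159,"spout_middle":204,"red_pot":0,"blue_pot":0,"plunger_top":264}[t]
        print(c,t,r, atz(ray(k,r["at"]),z).round(1))
E
```

```text
time_s: 16.25
position: [436.3, 198.4, 508.3]
tool_rot: [79.1, 89.6, 52.4]
ft_force: [-0.6, 0.4, -0.1]
finger_gap: -0.0
[-0.63943122  0.3684582  -0.09383975]
wrist spout_outlet {'at': [133.3, 291.1], 'score': 0.92} [371.6 209.  159. ]
wrist spout_middle {'at': [131.2, 338.3], 'score': 0.96} [385.5 242.6 204. ]
wrist red_pot {'at': [128.5, 289.4], 'score': 0.87} [365.  198.8   0. ]
wrist blue_pot {'at': [31.9, 328.2], 'score': 0.96} [290.3 288.8   0. ]
wrist plunger_top {'at': [128.0, 490.9], 'score': 0.97} [419.  316.1 264. ]
side spout_outlet {'at': [246.2, 277.4], 'score': 0.82} [365.9 209.9 159. ]
side spout_middle {'at': [232.4, 298.0], 'score': 0.89} [385.9 238.7 204. ]
side red_pot {'at': [301.4, 275.8], 'score': 0.57} [366.1 201.2   0. ]
side blue_pot {'at': [259.7, 306.6], 'score': 0.56} [293.6 289.9   0. ]
side plunger_top {'at': [213.4, 355.5], 'score': 0.66} [428.9 312.8 264. ]
top spout_outlet {'at': [240.6, 339.6], 'score': 0.65} [368.8 211.8 159. ]
top spout_middle {'at': [228.5, 319.7], 'score': 0.86} [382.2 243.3 204. ]
top red_pot {'at': [249.3, 340.1], 'score': 0.76} [366.6 200.8   0. ]
top blue_pot {'at': [293.4, 288.4], 'score': 0.83} [287.6 292.5   0. ]
top plunger_top {'at': [195.1, 265.6], 'score': 0.77} [420.3 317.7 264. ]
```

View pics/h_wrist.png

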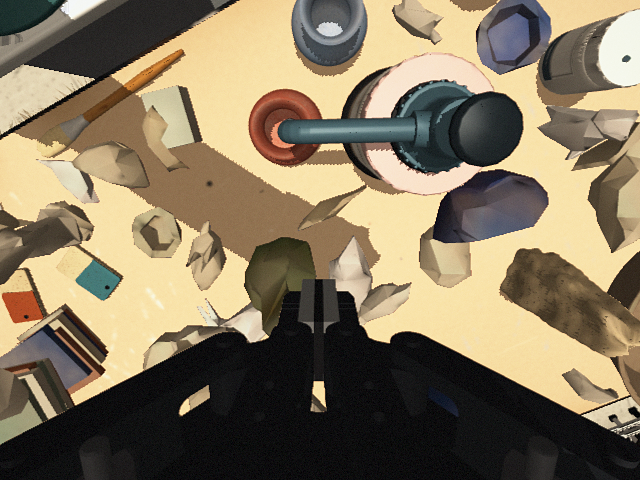

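View pics/h_side.png

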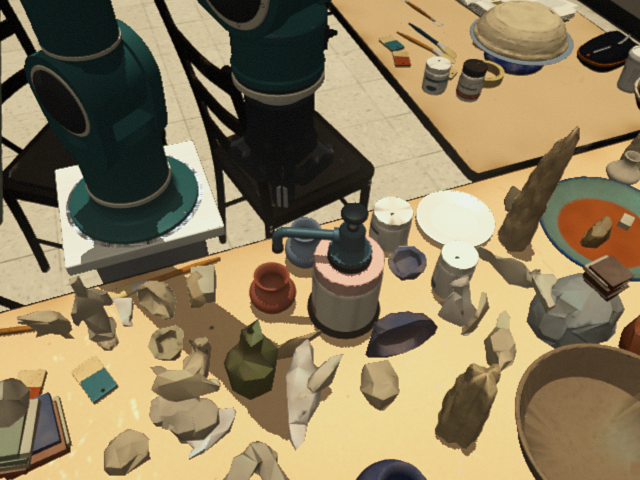

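```bash
python3 -m jog '[[0,-0.5,4,0,0,0,0],[0,-1.0,8,0,0,0,0],[0,-1.6,11.9,0,0,0,0],[0,-1.6,11.9,-2,0,0,0],[0,-1.6,11.9,-5,0,0,0],[0,-1.6,11.9,-7,0,0,0],[0,-1.6,11.9,-7.5,0,0,0],[0,-1.6,11.9,-7.5,0,0,0]]'
python3 - <<'E'
from h import *
cv2.imwrite(f"pics/i.png",optics.snapshot("side")[150:350,200:460].repeat(3,0).repeat(3,1))
E
```

```text
time_s: 18.15
position: [419.3, 319.0, 432.6]
tool_rot: [89.8, 89.7, 63.2]
ft_force: [-3.2, -1.7, 6.0]
finger_gap: -0.1
```

View pics/i.png

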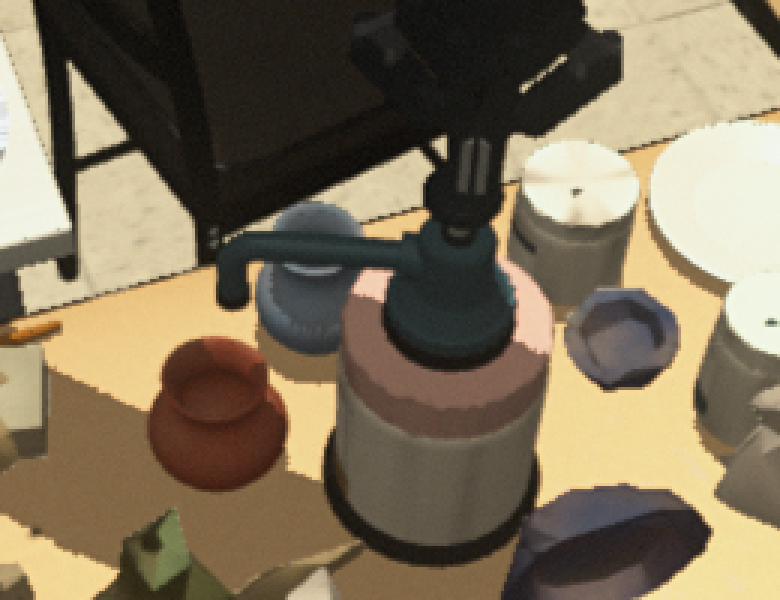

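```bash
python3 -m jog '[[0,0,0,-0.5,0,0,0],[0,0,0,-1,0,0,0],[0,0,0,-1.4,0,0,0],[0,0,0,-1.4,0,0,0]]';python3 -m jog '[[0,0,0,-0.2,0,0,0],[0,0,0,-0.3,0,0,0],[0,0,0,-0.3,0,0,0]]'
```

```text
time_s: 18.7
position: [419.4, 319.0, 420.0]
tool_rot: [85.7, 89.6, 59.2]
ft_force: [-3.5, -1.9, 7.6]
finger_gap: -0.2
time_s: 19.08
position: [419.4, 318.9, 418.3]
tool_rot: [84.7, 89.6, 58.2]
ft_force: [-4.8, -3.1, 8.3]
finger_gap: 0.1
```

```bash
python3 -m jog '[[0,0,0,-0.2,0,0,0],[0,0,0,-0.4,0,0,0],[0,0,0,-0.5,0,0,0],[0,0,0,-0.5,0,0,0]]'
```

```text
time_s: 19.58
position: [419.4, 318.9, 415.6]
tool_rot: [82.0, 89.5, 55.5]
ft_force: [-8.7, -6.9, 22.6]
finger_gap: -0.3
```

```bash
python3 -m jog '[[0,0,0,1,0,0,0],[0,0,0,3,0,0,0],[0,0,0,7,0,0,0],[0,0,0,11,0,0,0],[0,1,-5,13,0,0,0],[0,2,-11,13,0,0,0],[0,2,-12,13,0,0,0],[0,2,-12,13,0,0,0],[0,2,-12,13,0,0,0]]';python3 - <<'E'
from h import *
print(bot.sense()["ft_force"])
for c in ["wrist","side","top"]:
    k=optics.calibration(c);cv2.imwrite(f"pics/j_{c}.png",optics.snapshot(c))
    for t in ["spout_outlet","spout_middle","red_pot","blue_pot","plunger_top"]:
      for r in pinpoint(c,t)[:1]:
        z={"spout_outlet":159,"spout_middle":204,"red_pot":0,"blue_pot":0,"plunger_top":264}[t]
        print(c,t,np.round(r["at"],1), atz(ray(k,r["at"]),z).round(1))
E
```

```text
time_s: 20.7
position: [439.2, 200.2, 545.7]
tool_rot: [83.4, 89.5, 57.0]
ft_force: [-0.6, -0.3, -0.4]
finger_gap: 0.1
[-0.61971823 -0.25270574 -0.3879704 ]
wrist spout_outlet [129.9 287.5] [370.3 207.1 159. ]
wrist spout_middle [126.8 332.4] [384.9 243.6 204. ]
wrist red_pot [125.9 287.5] [363.4 198.    0. ]
wrist blue_pot [ 37.4 324.1] [289.9 288.2   0. ]
wrist plunger_top [129.3 459.6] [421.3 314.8 264. ]
side spout_outlet [244.8 280.1] [364.6 215.  159. ]
side spout_middle [230.3 299.6] [382.6 242.6 204. ]
side red_pot [300.4 272.9] [362.1 196.8   0. ]
side blue_pot [258.3 306.9] [290.5 291.7   0. ]
side plunger_top [208.3 355.3] [419.4 316.7 264. ]
top spout_outlet [239.5 340.6] [370.5 210.2 159. ]
top spout_middle [226.6 317.6] [385.  246.3 204. ]
top red_pot [249.1 340.8] [367.  199.6   0. ]
top blue_pot [291.3 286.5] [291.3 295.9   0. ]
top plunger_top [195.1 268.2] [420.3 314.2 264. ]
```

View pics/j_side.png

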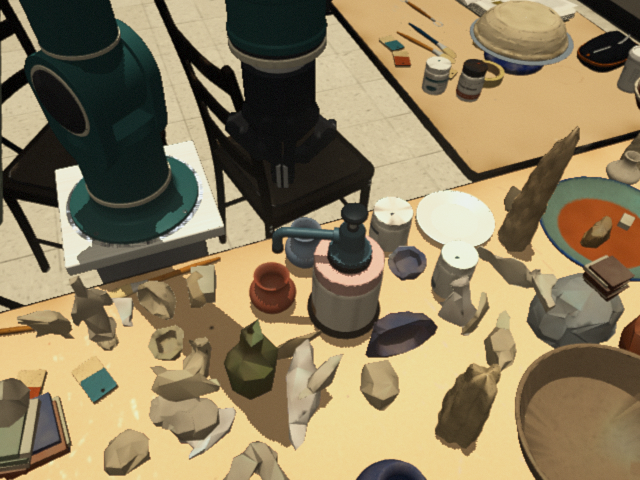

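View pics/j_wrist.png

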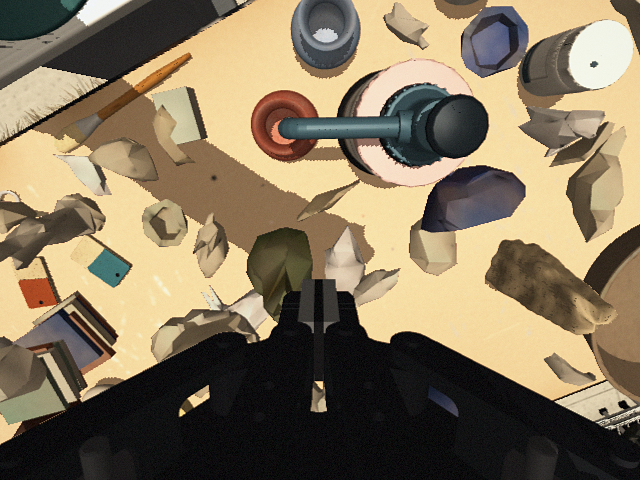

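```bash
python3 -c "
from plant import *
print(workorder.close_job())"
```

```text
the job is handed in; nothing more can be done
None
```

I screwed the pump head down and aimed the spout at the red pot. I then pressed the plunger once, released it and handed the job in at about 21 s. I got no verdict back, so the result below rests on my own checks.

- **Tightening:** I pushed the spout round clockwise with the closed fingers. The torque stayed near its loose level for the first turn. It rose on the second, to about 0.35, then 0.44, then 0.65 N m. From those readings I estimate the head stopped about 0.9 turn past first touch of the washer, short of crushing. The squeeze force itself could not be measured.
- **Aim:** Before the stroke, combining the three cameras, the spout pointed at about -115.2° and the red pot lay at about -114.9°. That is within about 1°, or 2 to 3 mm at the pot. After the stroke the spout and pot positions matched within the scatter of the readings.
- **Plunger:** I pressed it until it hit its stop, where the force jumped from about 8 N to 22.6 N. In the side picture it is back at the height it had before the stroke.
- **Pots:** The fixes on both pots agree with where they started, apart from camera scatter. The largest disagreement was about 6 mm, for the blue pot in the top view, and the pictures show no movement.
- **Robot:** It is clear of everything, with a force reading of about 0.

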